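# Put the colour meter back into its foam

## Robot

A 6-joint arm with a two-finger parallel gripper is mounted at the origin on the work surface. World frame = base frame: x ahead of the robot, y to its left, z up, the work surface at z = 0. Lengths are in m, angles in rad, forces in N, time in s.
With the tool pointing down it reaches from about 0.325 to 0.875 m from the base axis. Payload 4.4 kg.
Tool frame: the origin (TCP) lies at the very end of the fingers, on their centre line; the grasp point (between the pads) lies behind it (ctrl.grip_point_offset is the z of the grasp point in the tool frame, in m); z points along the fingers, y is the line along which they close (so a half turn about z gives the same grasp; the last joint's range is limited). The gripper opens to 85 mm and grips with 20 to 120 N. Pads are 22 mm wide; open, the fingers measure 114 mm over their backs; the gripper's body (76 mm by 85 mm) begins 54 mm behind the grasp point. The pads swing forward as they close: fully open they stand 13 mm farther back than shut.
Start: joints at [-1.3, 0.207, 1.542, -0, 1.393, -0.15], TCP at [0.235, -0.525, 0.231] pointing down, gripper open.
Joint ranges: [-2.73, 2.73], [-0.86, 2.22], [0.23, 2.46], [-1.11, 4.25], [0.08, 2.63], [-2.82, 2.82]. Speed limits (rad/s): [2.79, 2.79, 3.14, 3.14, 3.14, 3.14].

## Interface

Orientations are given as a unit quaternion [w, x, y, z].
In Python, from rig import ctrl, imaging, workorder gives the robot as it stands. The module is installed in compiled form; this text tells all that it offers.
- The arm moves only by the shell command python3 -m pendant 'ROWS' [FORCE]. ROWS is JSON, a list of rows, each a list of 7 numbers: the shift along the tool's x, y, z in units of 0.025 m (1.0 is 0.025 m), then the turn, a rotation vector about the tool's x, y, z in units of 0.08 rad (1.0 is 0.08 rad), then the gripper command: -1 is shut, 1 is fully open, values between are in proportion. A call has 1 to 5 rows; each row shifts and turns the commanded pose from where the row before left it, along the tool's axes as they then stand; what a row does not reach is not made up. A row lasts 1/12 s, in which the tool goes at most 41.7 mm and 7.16 degrees, less where a joint would pass 70% of its speed; a pose out of reach is approached as far as the arm can. A call with a number of a shift or a turn outside -1 to 1 is refused whole. A call with a gripper value outside its range is refused whole. The fingers move at their own pace and stop on an object; FORCE is the grip in N (left out, the last holds). Time passes only in rows, so rows that do not move let the fingers close. It gives the time, the measured TCP pose, the force, the opening and the grip force at its end, in the units of the state.
- ctrl.get_obs(): the state, without advancing time (a new reading comes with each control period).
- imaging.snapshot(name): name is "side" or "top"; returns a dict with "img" (400x640x3 uint8, blue, green, red), "depth" (400x640 float32, m along the optical axis (not along the pixel's ray), 0 where there is no reading), "fx", "fy", "cx", "cy" (pixels), "distortion" ([k1, k2, p1, p2, k3] as OpenCV has them; the pictures are not rectified), "pose" (4x4, takes a point from camera to world coordinates). Camera axes: x right, y up, looking along -z (the intrinsics and any distortion apply to the point x, -y, -z); pixel columns grow to the right and rows downward; lengths in m; the calibration is good to about 2 mm. A picture is of the moment at which its call begins.
- workorder.hand_in(): hands the job in; it is judged then, once.
The state is a dict: "clock": time; "qpos": joint angles; "joint_vel": joint speeds; "tau": joint torques, N m; "position": TCP position; "eef_rot": TCP orientation; "contact_force": force on the tool from outside, world axes, zero at the start; "moment": the same for the moment, N m; "width": finger opening in m; "grasp_force": force on a finger pad.
Only numpy, scipy, OpenCV 4.12 (cv2) and the standard library are available. Lean on these libraries where they do the work, as an engineer would, in place of code of your own. Each camera call takes 0.05 s, during which the arm holds its last target. There are 200 camera calls.

## Task

Put the hand-held colour meter (the white instrument with the wide head) back into its matching cut-out in the foam-lined carton, right side up and with its head at the wide end. Lower it in rather than dropping it, and press it down until it is fully home. Leave the straight bar-code reader and the ink tin where they are.

Things in the scene. Friction and masses are not known exactly. Their poses are not given: they have to be found in the camera images.
- meter_center (a point): Centre and balance point of the colour meter, 21 mm above its underside. White plastic T, 170 mm long, 42 high, 0.25 kg, lying flat, upright sides. x runs lengthwise to the head, y across, z up. Straight handle 40 mm wide from x = -85 to +40 mm; head 68 mm wide from x = +40 to +85 mm, dark screen on top. Grip the handle here, across y.
- pocket (a point): Black-floored T cut-out in grey foam in a carton (238x178 mm, rim 42 mm high): the meter's centre when home; x to wide end, z up. Foam top 3 mm above it, 36 above the table. 4 mm play all round, mouth bevelled. Meter slides in to 8 mm short of home, then must be pressed with about 8 N to a firm stop; it stays. Finger notches beside the handle: x -24 to 24, y out to +-64, 28 mm down from here.
- reader_center (a point): Centre of a bar-code reader, a bystander: a straight white plastic bar, 160 mm long (x), 44 mm wide (y), 42 mm high, without a wider head. The centre is 21 mm above its underside.
- tin_center (a point): Centre of an upright ink tin, a bystander: metal with a paper label, 84 mm in diameter, 88 mm high. The centre is 43 mm above its underside.
There are look-alikes about, which are no part of the job. Leave any pink or red look-alike of the part that bears meter_center alone.

How it is judged:
At the end, for the whole second after the job is handed in: The colour meter lies still in the foam pocket, level and right side up (within 0.1 rad), its centre within 10 mm sideways of the pocket point and less than 3 mm above it, aligned with the pocket within 10 degrees (horizontal distance between meter_center and pocket below 0.01 m and z of meter_center in the frame of pocket between -0.005 and 0.003 m and angle between the x axis of meter_center and the x axis of pocket, either way round below 0.175 rad and angle between meter_center's own z axis and vertical below 0.1 rad and linear speed of meter below 0.02 m/s); the robot touches nothing.
It fails at once if the meter is dropped into the foam (it moves faster than 0.7 m/s within 40 mm sideways of the pocket point) (linear speed of meter above 0.7 m/s and horizontal distance between meter_center and pocket below 0.04 m).
It fails at once if the bar-code reader is moved more than 30 mm (distance of reader_center from where it was at the start of the episode above 0.03 m).
It fails at once if the ink tin is moved more than 30 mm (distance of tin_center from where it was at the start of the episode above 0.03 m).
It also fails if it takes over 32 s, if anything falls off the work surface, if the arm or the gripper's body presses on something with over 40 N, if the wrist force passes 120 N, or if a joint passes its speed limit or range.

## Working session

There is one attempt and no reset: what is moved stays moved. The work goes in short steps, Python scripts to look and compute and a shell command to move; the robot and the scene stay as the last step left them, time stands still between calls to the robot, and variables do not carry over. Pictures are saved under pics/ and viewed, at most 10 in all, crops included, and the job is handed in when it is done.

```bash
mkdir -p pics
cat > h.py <<'E'
import numpy as np, cv2
from rig import ctrl, imaging, workorder
def snap(n):
    s=imaging.snapshot(n); np.savez(f'{n}.npz',**{k:np.array(v) for k,v in s.items()}); return s
def load(n): return dict(np.load(f'{n}.npz'))
def world(s,uv,d):
    uv=np.asarray(uv,float).reshape(-1,1,2)
    K=np.array([[s['fx'],0,s['cx']],[0,s['fy'],s['cy']],[0,0,1]],float)
    n=cv2.undistortPoints(uv,K,np.array(s['distortion'],float)).reshape(-1,2)
    d=np.asarray(d,float).reshape(-1)
    P=np.c_[n[:,0]*d,-n[:,1]*d,-d]
    T=np.array(s['pose']); return P@T[:3,:3].T+T[:3,3]
def cloud(s):
    v,u=np.mgrid[:400,:640]; W=world(s,np.c_[u.ravel(),v.ravel()],s['depth'].ravel()).reshape(400,640,3)
    W[s['depth']==0]=np.nan; return W
E
python3 - <<'E'
from h import *
for n in('top','side'):
    s=snap(n); cv2.imwrite(f'pics/{n}0.png',s['img']); print(n,s['fx'],s['distortion'],np.round(s['pose'],3).tolist())
o=ctrl.get_obs(); print(o, ctrl.grip_point_offset)
E
```

```text
top 403.40129074159336 [-0.07644418  0.          0.          0.          0.        ] [[-0.022, 0.993, -0.117, 0.393], [-1.0, -0.02, 0.02, 0.157], [0.018, 0.117, 0.993, 1.148], [0.0, 0.0, 0.0, 1.0]]
side 443.29132144108155 [-0.07367501  0.          0.          0.          0.        ] [[-0.997, 0.053, -0.059, 0.423], [-0.078, -0.546, 0.834, 1.358], [0.012, 0.836, 0.548, 0.848], [0.0, 0.0, 0.0, 1.0]]
{'clock': 0.1, 'qpos': array([-1.29950926e+00,  2.07374521e-01,  1.54283913e+00,  5.92336235e-06,
        1.39349412e+00, -1.50531282e-01]), 'joint_vel': array([ 1.26689826e-03, -1.05164130e-03, -2.78608058e-03, -8.80011186e-05,
       -2.59287512e-04, -1.17555393e-03]), 'tau': array([-9.50145804e-04, -3.84095514e+01, -2.92547911e+01, -1.62555825e-04,
        4.91378116e-03, -2.51480799e-05]), 'position': array([ 0.23520342, -0.5239339 ,  0.23020601]), 'eef_rot': array([-1.05580575e-03,  9.77840547e-01,  2.09348385e-01, -6.09048870e-05]), 'contact_force': array([-0.19707365,  0.77270412, -0.30589651]), 'moment': array([-0.00470648,  0.00564314, -0.00547345]), 'grasp_force': 0.0, 'width': 0.08518960668542258} -0.0187
```

View pics/top0.png

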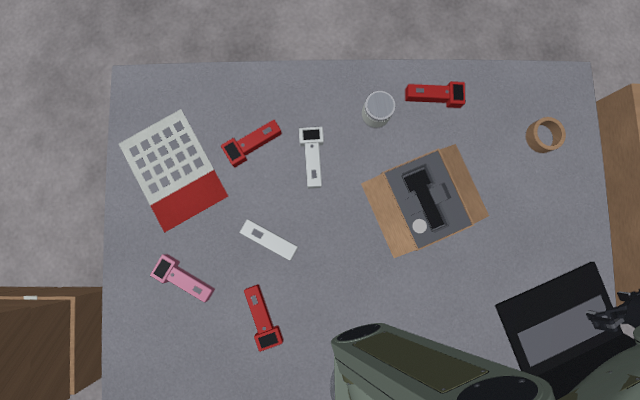

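View pics/side0.png

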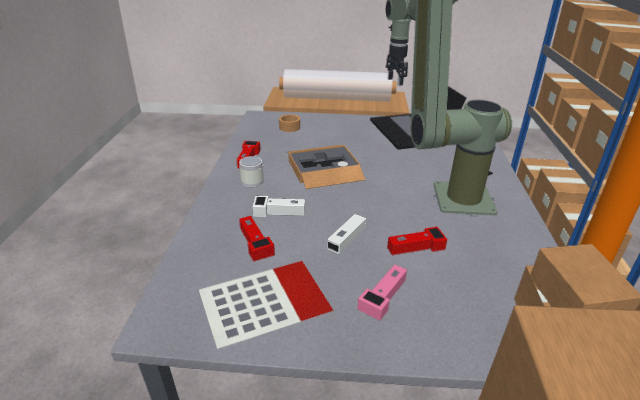

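Top view: white T with dark-screen head at (312,155) is the candidate meter. Others it could be taken for: white straight bar (268,240), the reader; red T's at (252,143), (436,94) and (263,317); pink T at (182,278). The carton's cut-out is at (425,200), wide end near (413,180), with a pale disc on the foam at (420,226). The tin is at (378,108). The white T fits the description, so I'll check it and the pocket in one crop and measure both.

Run:
```python
from h import *
s=load('top'); im=s['img']
a=cv2.resize(im[115:200,270:355],None,fx=4.5,fy=4.5,interpolation=cv2.INTER_CUBIC); b=cv2.resize(im[140:260,360:490],(413,382),interpolation=cv2.INTER_CUBIC)
cv2.imwrite('pics/crop.png',np.hstack([a[:382,:382],b]))
W=cloud(s)
def rect(m,name):
    P=W[m]; 
    r=cv2.minAreaRect((P[:,:2]*1000).astype(np.float32)); print(name,m.sum(),'c',np.round(r[0],1),'size',np.round(r[1],1),'ang',round(r[2],1),'z',np.round(np.nanpercentile(P[:,2],[5,50,95]),4))
    return P
box=np.zeros((400,640),bool); box[115:200,285:340]=1
m=box&(W[...,2]>.03)&(W[...,2]<.06); P=rect(m,'meter')
# axis by PCA & top slices
xy=P[:,:2]; c=xy.mean(0); v=np.linalg.svd(xy-c,full_matrices=False)[2][0]; n=np.array([-v[1],v[0]])
t=(xy-c)@v; q=(xy-c)@n
for lo in np.arange(-.1,.1,.01):
    k=(t>=lo)&(t<lo+.01)
    if k.sum()>5: print(round(lo,3),k.sum(),np.round([q[k].min()*1e3,q[k].max()*1e3,(q[k].min()+q[k].max())*500],1))
print('v',v,'c',c,'t',t.min(),t.max())
box[:]=0; box[215:265,235:305]=1; rect(box&(W[...,2]>.03)&(W[...,2]<.06),'reader')
box[:]=0; box[85:130,355:400]=1; rect(box&(W[...,2]>.07)&(W[...,2]<.1),'tin')
box[:]=0; box[140:262,358:492]=1; rect(box&(W[...,2]>.025)&(W[...,2]<.06),'carton')
for u,v_ in [(420,226),(420,222),(425,200),(437,222),(413,180),(441,188),(408,206),(445,215),(400,200),(435,165),(382,200),(470,180)]: print((u,v_),np.round(W[v_,u],4),im[v_,u])
```

```text
meter 1008 c [641.7 146.3] size [ 65.2 174.1] ang 89.0 z [0.0379 0.0421 0.0457]
-0.08 52 [-31.6  33.8   1.1]
-0.07 81 [-32.3  33.3   0.5]
-0.06 81 [-32.8  32.6  -0.1]
-0.05 84 [-33.3  32.   -0.6]
-0.04 87 [-33.8  31.3  -1.3]
-0.03 48 [-17.7  19.5   0.9]
-0.02 50 [-18.2  18.7   0.3]
-0.01 46 [-18.9  18.   -0.4]
-0.0 56 [-19.5  19.9   0.2]
0.01 47 [-19.9  19.6  -0.1]
0.02 49 [-17.8  19.    0.6]
0.03 51 [-18.5  18.4  -0.1]
0.04 51 [-19.2  20.4   0.6]
0.05 50 [-19.7  19.9   0.1]
0.06 52 [-17.6  19.2   0.8]
0.07 47 [-18.   18.4   0.2]
0.08 50 [-18.8  20.1   0.6]
0.09 26 [-19.   17.1  -0.9]
v [-0.99911629 -0.04203143] c [0.64914876 0.14296708] t -0.07799974632954697 0.0937704817174531
reader 928 c [411.  267.5] size [158.4  44.3] ang 60.1 z [0.0385 0.0418 0.0452]
tin 759 c [770.4 -46.2] size [83.9 83.7] ang 14.5 z [0.0794 0.0871 0.0907]
carton 5818 c [ 514.5 -177.9] size [239.7 279.5] ang 21.3 z [0.0274 0.0363 0.0433]
(420, 226) [ 0.4383 -0.1528  0.0396] [176 175 175]
(420, 222) [ 0.4496 -0.1546  0.0351] [175 174 174]
(425, 200) [ 0.5124 -0.1761  0.0215] [31 29 29]
(437, 222) [ 0.4493 -0.2083  0.0184] [31 28 26]
(413, 180) [ 0.5702 -0.1439  0.0237] [30 27 26]
(441, 188) [ 0.5483 -0.2303  0.0045] [95 89 86]
(408, 206) [ 0.4979 -0.1304  0.0055] [97 91 89]
(445, 215) [ 0.4678 -0.2279  0.0321] [88 82 79]
(400, 200) [ 0.5117 -0.0995  0.0419] [97 91 89]
(435, 165) [ 0.6104 -0.2065  0.0352] [94 87 84]
(382, 200) [ 0.5139 -0.0512  0.0308] [ 97 122 150]
(470, 180) [ 0.5679 -0.3119  0.0202] [ 80 102 128]
```

View pics/crop.png

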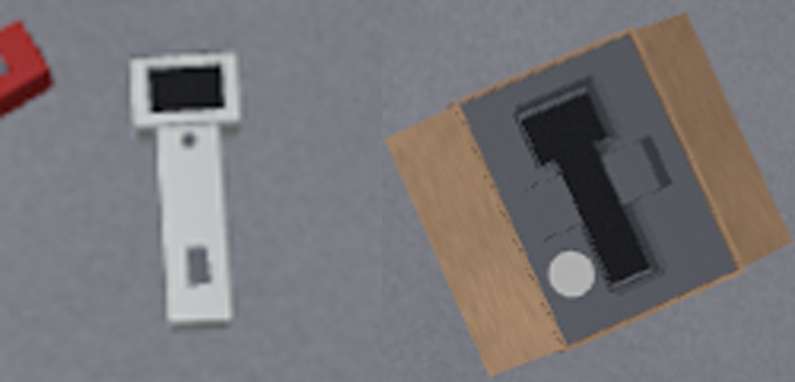

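The crop confirms it: left is a white T with a wide dark-screen head (meter, head toward +x). Right is the black T pocket with its wide end at upper left, notches beside the handle, and a pale flat disc on the foam next to the handle slot. Next I fit T outlines to both.

```bash
cat > fit.py <<'E'
from h import *
from scipy.optimize import minimize
def T(p,g,z):
    L=.085+g; a=.020+g; b=.034+g; k=.040-g
    q=np.array([[-L,-a],[k,-a],[k,-b],[L,-b],[L,b],[k,b],[k,a],[-L,a]])
    c,s=np.cos(p[2]),np.sin(p[2]); q=q@np.array([[c,s],[-s,c]])+p[:2]
    return np.c_[q,np.full(8,z)]
def proj(s,P):
    M=np.linalg.inv(s['pose']); C=P@M[:3,:3].T+M[:3,3]; C=C*[1,-1,-1]
    K=np.array([[s['fx'],0,s['cx']],[0,s['fy'],s['cy']],[0,0,1]],float)
    return cv2.projectPoints(C,np.zeros(3),np.zeros(3),K,np.array(s['distortion'],float))[0].reshape(-1,2)
Z=4
def fill(s,P,o):
    m=np.zeros((160*Z,160*Z),np.uint8); uv=(proj(s,P)-o+.5)*Z-.5
    cv2.fillPoly(m,[np.round(uv*16).astype(np.int32)],1,shift=4); return m
def fit(s,mask,o,model,p0):
    M=cv2.resize(mask[o[1]:o[1]+160,o[0]:o[0]+160].astype(np.float32),None,fx=Z,fy=Z,interpolation=cv2.INTER_LINEAR)>.5
    def cost(p):
        R=model(p*[.01,.01,.1])>0; return 1-(R&M).sum()/(R|M).sum()
    sc=np.array([.01,.01,.1]); best=None
    x=np.array(p0)/sc
    for _ in range(3):
        r=minimize(cost,x,method='Nelder-Mead',options=dict(initial_simplex=np.vstack([x,x+np.eye(3)*.6]),xatol=1e-3,fatol=1e-5)); x=r.x
    return x*sc,1-r.fun
def meter_model(s,o,zb):
    return lambda p: np.bitwise_or.reduce([fill(s,T(p,0,z),o) for z in np.linspace(zb,zb+.042,8)])
def pocket_model(s,o,zf,g=.004,gm=.006):
    return lambda p: fill(s,T(p,g,zf),o)&fill(s,T(p,gm,.036),o)&fill(s,T(p,g,.033),o)
E
python3 - <<'E'
from fit import *
s=load('top'); im=s['img'].astype(int); lum=im.mean(2); sat=im.max(2)-im.min(2)
o=(230,80); m=np.zeros((400,640),bool); m[110:200,285:342]=((lum>140)&(sat<40))[110:200,285:342]
n,l,st,_=cv2.connectedComponentsWithStats(m.astype(np.uint8)); m=l==1+np.argmax(st[1:,4])
cs=cv2.findContours(m.astype(np.uint8),cv2.RETR_EXTERNAL,cv2.CHAIN_APPROX_NONE)[0]; m=cv2.drawContours(np.zeros((400,640),np.uint8),cs,-1,1,-1)>0
pm,q=fit(s,m,o,meter_model(s,o,0),[.642,.146,-.02]); print('meter',pm.round(4),'IoU',round(q,3))
o=(350,120)
for th in (40,50):
    m=np.zeros((400,640),bool); m[150:250,380:470]=(lum<th)[150:250,380:470]
    n,l,st,_=cv2.connectedComponentsWithStats(m.astype(np.uint8)); m=l==1+np.argmax(st[1:,4])
    for zf in(.012,.020):
        p,q=fit(s,m,o,pocket_model(s,o,zf),[.512,-.176,.46]); print('pocket',th,zf,m.sum(),p.round(4),'IoU',round(q,3))
c,sn=np.cos(p[2]),np.sin(p[2]); d=np.array([.4383,-.1528])-p[:2]; print('disc in pocket frame',d@[c,sn],d@[-sn,c])
W=cloud(s); print('floor z',np.nanmedian(W[m][:,2]))
E
```

```text
meter [0.6423 0.142  0.0461] IoU 0.908
pocket 40 0.012 860 [ 0.5165 -0.1769  0.369 ] IoU 0.804
pocket 40 0.02 860 [ 0.5131 -0.1778  0.3816] IoU 0.757
pocket 50 0.012 923 [ 0.5135 -0.1782  0.3716] IoU 0.86
pocket 50 0.02 923 [ 0.511  -0.1776  0.3828] IoU 0.814
disc in pocket frame -0.05813114208407494 0.05013979719136837
floor z 0.0202064356317313
```

Run:
```python
from fit import *
s=load('top')
def ov(box,polys,k=6):
    x,y,w,h=box; a=cv2.resize(s['img'][y:y+h,x:x+w],None,fx=k,fy=k,interpolation=cv2.INTER_CUBIC)
    for P,c in polys: cv2.polylines(a,[np.round(((proj(s,P)-[x,y]+.5)*k-.5)*16).astype(np.int32)],True,c,1,cv2.LINE_AA,4)
    return a
pm=[.6423,.142,.0461]; pp=[.5135,-.1782,.3716]
a=ov((293,120,40,72),[(T(pm,0,.042),(0,0,255)),(T(pm,0,0),(0,255,0))],8)
b=ov((390,156,65,85),[(T(pp,.004,.036),(0,0,255)),(T(pp,.004,.012),(0,255,0))],7)
h=576; cv2.imwrite('pics/ov.png',np.hstack([a[:h],b[:h] if b.shape[0]>=h else b]))
```

```text
(no output)
```

View pics/ov.png

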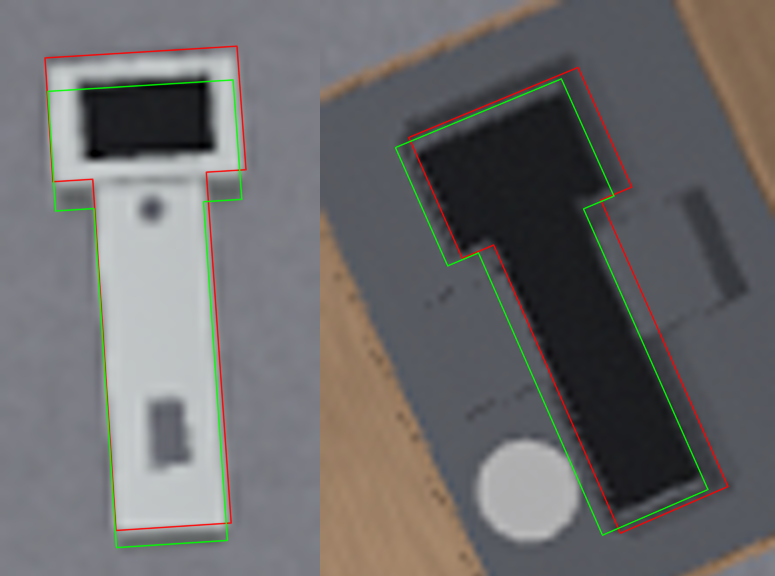

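Overlay: the meter outline fits within about 2 mm (true centre about 2 mm nearer the robot, so (0.640, 0.142)). The pocket outline follows the black floor and the left mouth edge, with the grey strips at both ends symmetric, so the pocket is at (0.5135, -0.178), yaw 0.372. The disc sits 50 mm off-axis, clear of the slot and notches. Reach and heights are plausible, so I start moving.

```bash
python3 -m pendant '[[0,0,0,0,0,0.94,1],[0,0,0,0,0,0.94,1],[0,0,0,0,0,0.94,1],[0,0,0,0,0,0.94,1],[0,0,0,0,0,0.94,1]]' 60
for i in 1 2 3 4; do python3 -m pendant '[[0.67,-1,0,0,0,0,1],[0.67,-1,0,0,0,0,1],[0.67,-1,0,0,0,0,1],[0.67,-1,0,0,0,0,1],[0.67,-1,0,0,0,0,1]]' | tail -c 700; done
python3 - <<'E'
from h import *
o=ctrl.get_obs(); print(o['clock'],o['position'],o['eef_rot'],o['width'])
E
```

```text
clock: 0.52
position: [0.2353, -0.5242, 0.2306]
eef_rot: [-0.001, 1.0, 0.021, -0.0]
contact_force: [-0.5, 0.7, -0.4]
width: 0.0854
grasp_force: 0.0
clock: 0.93
position: [0.3136, -0.3943, 0.2307]
eef_rot: [-0.001, 1.0, 0.023, -0.0]
contact_force: [0.8, 0.3, 0.5]
width: 0.0854
grasp_force: 0.0
clock: 1.35
position: [0.3915, -0.2656, 0.2309]
eef_rot: [-0.0, 1.0, 0.023, -0.0]
contact_force: [0.6, -0.5, -0.5]
width: 0.0855
grasp_force: 0.0
clock: 1.77
position: [0.4694, -0.1369, 0.2308]
eef_rot: [-0.0, 1.0, 0.023, -0.0]
contact_force: [0.7, -1.3, 0.4]
width: 0.0853
grasp_force: 0.0
clock: 2.18
position: [0.5473, -0.0083, 0.2307]
eef_rot: [-0.0, 1.0, 0.023, -0.001]
contact_force: [0.6, -0.5, -0.4]
width: 0.0853
grasp_force: 0.0
2.1833 [ 0.54730817 -0.00829099  0.23072003] [-5.82486271e-05  9.99735859e-01  2.29767959e-02 -5.25592504e-04] 0.08525260596051935
```

```bash
python3 -m pendant '[[0.66,-0.97,0.5,0,0,0,1],[0.66,-0.97,0.5,0,0,0,1],[0.66,-0.97,0.5,0,0,0,1],[0.66,-0.97,0.5,0,0,0,1],[0.66,-0.97,0.5,0,0,0,1]]'|sed -n 2p
python3 -m pendant '[[0.68,-0.98,0.5,0,0,0,1],[0,0,1,0,0,0,1],[0,0,1,0,0,0,1],[0,0,0.8,0,0,0,1],[0,0,0,0,0,0,1]]'
python3 - <<'E'
from fit import *
s=snap('top'); cv2.imwrite('pics/top1.png',cv2.resize(s['img'][100:220,240:400],None,fx=5,fy=5,interpolation=cv2.INTER_CUBIC))
s=snap('side'); cv2.imwrite('pics/side1.png',cv2.resize(s['img'][140:260,200:360],None,fx=5,fy=5,interpolation=cv2.INTER_CUBIC))
E
```

```text
position: [0.6241, 0.1165, 0.1674]
clock: 3.02
position: [0.635, 0.1403, 0.0797]
eef_rot: [0.0, 1.0, 0.023, -0.006]
contact_force: [-1.5, -0.4, -1.0]
width: 0.0852
grasp_force: 0.0
```

View pics/side1.png

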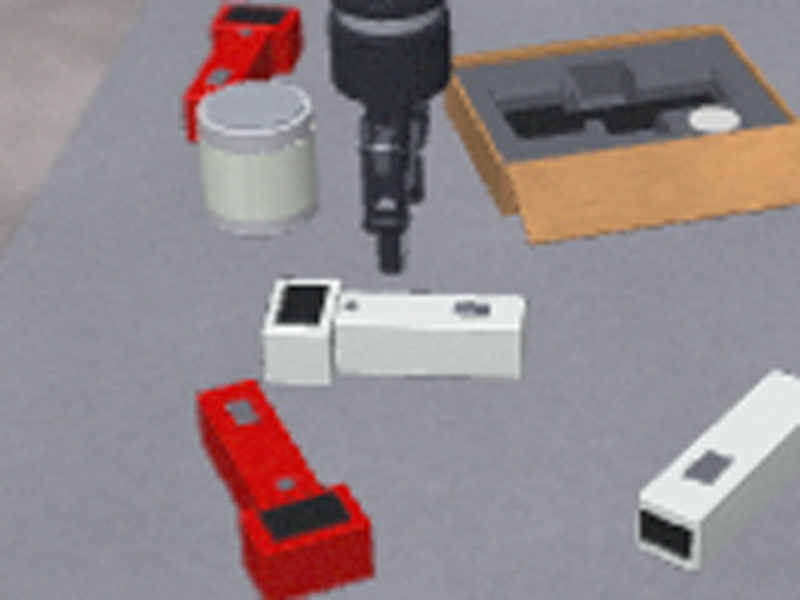

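Side crop: the fingers are above the meter's handle (tip at (390,270) in the crop). The meter spans x=265..525 with its head to the left (+x), and the tin and reader are clear. I'll refine the meter pose from this view.

Run:
```python
from fit import *
s=load('side'); im=s['img'].astype(int); lum=im.mean(2); sat=im.max(2)-im.min(2)
for th in (150,165,180):
    m=np.zeros((400,640),bool); m[194:222,248:310]=((lum>th)&(sat<40))[194:222,248:310]
    n,l,st,_=cv2.connectedComponentsWithStats(m.astype(np.uint8)); m=l==1+np.argmax(st[1:,4])
    cs=cv2.findContours(m.astype(np.uint8),cv2.RETR_EXTERNAL,cv2.CHAIN_APPROX_NONE)[0]; m=cv2.drawContours(np.zeros((400,640),np.uint8),cs,-1,1,-1)>0
    o=(200,130); p,q=fit(s,m,o,meter_model(s,o,0),[.640,.142,.04]); print(th,p.round(4),q)
o=ctrl.get_obs(); print(o['clock'],o['position'],o['eef_rot'])
```

```text
150 [0.6422 0.1388 0.0694] 0.8685533855689394
165 [0.6415 0.1406 0.0769] 0.9211825860948668
180 [0.6422 0.1405 0.0848] 0.8977826906820989
3.1167 [0.63874591 0.14027807 0.08495224] [ 1.02017375e-04  9.99736202e-01  2.29099392e-02 -1.62832386e-03]
```

```bash
python3 -m pendant '[[0.12,0,1,0,0,-0.2,1],[0,0,1,0,0,0,1],[0,0,0.8,0,0,0,1],[0,0,0.3,0,0,0,1],[0,0,0,0,0,0,1]]'
python3 -m pendant '[[0,0,0,0,0,0,-1],[0,0,0,0,0,0,-1],[0,0,0,0,0,0,-1],[0,0,0,0,0,0,-1],[0,0,0,0,0,0,-1]]' 70
python3 -m pendant '[[0,0,0,0,0,0,-1],[0,0,0,0,0,0,-1],[0,0,0,0,0,0,-1],[0,0,0,0,0,0,-1],[0,0,0,0,0,0,-1]]'
```

```text
clock: 3.53
position: [0.6421, 0.1402, 0.008]
eef_rot: [0.0, 1.0, 0.031, -0.001]
contact_force: [-0.4, 0.4, 0.8]
width: 0.085
grasp_force: 0.0
clock: 3.95
position: [0.6449, 0.1408, 0.0113]
eef_rot: [-0.0, 1.0, 0.031, 0.002]
contact_force: [-0.4, 1.1, 4.7]
width: 0.0391
grasp_force: 73.6
clock: 4.37
position: [0.6449, 0.1409, 0.0113]
eef_rot: [-0.0, 1.0, 0.031, 0.002]
contact_force: [-0.1, 0.9, 5.5]
width: 0.0391
grasp_force: 73.4
```

```bash
python3 -m pendant '[[0,0,-0.4,0,0,0,-1],[0,0,-0.8,0,0,0,-1],[0,0,-1,0,0,0,-1],[0,0,-1,0,0,0,-1],[0,0,-0.8,0,0,-0.5,-1]]'
python3 -m pendant '[[0,0,0,0,0,-0.9,-1],[0,0,0,0,0,-0.9,-1],[0,0,0,0,0,-0.8,-1],[0,0,0,0,0,-0.8,-1],[-0.5,0.5,0,0,0,0,-1]]'
python3 -m pendant '[[-0.9,1,0,0,0,0,-1],[-0.9,1,0,0,0,0,-1],[-0.9,1,0,0,0,0,-1],[-0.9,1,0,0,0,0,-1],[-0.9,1,0,0,0,0,-1]]'
python3 -m pendant '[[-0.9,0.9,0,0,0,0,-1],[-0.9,0.9,0,0,0,0,-1],[-0.9,0.9,0,0,0,0,-1],[-0.9,0.9,0,0,0,0,-1],[-0.4,0.4,0,0,0,0,-1]]'
python3 -m pendant '[[0,0,0,0,0,0,-1],[0,0,0,0,0,0,-1]]'
python3 - <<'E'
from fit import *
for n in('top','side'): s=snap(n)
a=load('top')['img'][120:270,350:500]; b=load('side')['img'][80:230,240:390]
cv2.imwrite('pics/hov.png',np.hstack([cv2.resize(x,(399,399),interpolation=cv2.INTER_CUBIC) for x in(a,b)]))
o=ctrl.get_obs(); print(o['clock'],o['position'],o['eef_rot'],o['moment'])
E
```

```text
clock: 4.78
position: [0.6424, 0.1404, 0.1101]
eef_rot: [0.0, 0.999, 0.051, -0.0]
contact_force: [1.3, 0.5, -3.3]
width: 0.0389
grasp_force: 72.2
clock: 5.2
position: [0.6356, 0.1265, 0.1085]
eef_rot: [-0.001, 0.982, 0.188, 0.0]
contact_force: [-0.1, 0.3, -2.7]
width: 0.0392
grasp_force: 72.3
clock: 5.62
position: [0.5749, -0.0342, 0.1083]
eef_rot: [-0.0, 0.983, 0.186, -0.001]
contact_force: [0.2, -0.6, -3.0]
width: 0.0392
grasp_force: 72.2
clock: 6.03
position: [0.5176, -0.1657, 0.1085]
eef_rot: [0.0, 0.983, 0.185, -0.001]
contact_force: [0.9, 0.8, -3.1]
width: 0.0389
grasp_force: 72.3
clock: 6.2
position: [0.5192, -0.1631, 0.1085]
eef_rot: [-0.001, 0.983, 0.185, -0.0]
contact_force: [-0.5, 0.4, -2.6]
width: 0.0389
grasp_force: 72.3
6.3 [ 0.51992647 -0.16189078  0.10858928] [-4.88418331e-04  9.82549634e-01  1.85999818e-01 -2.11906652e-04] [0.08418847 0.03502158 0.00156559]
```

View pics/hov.png

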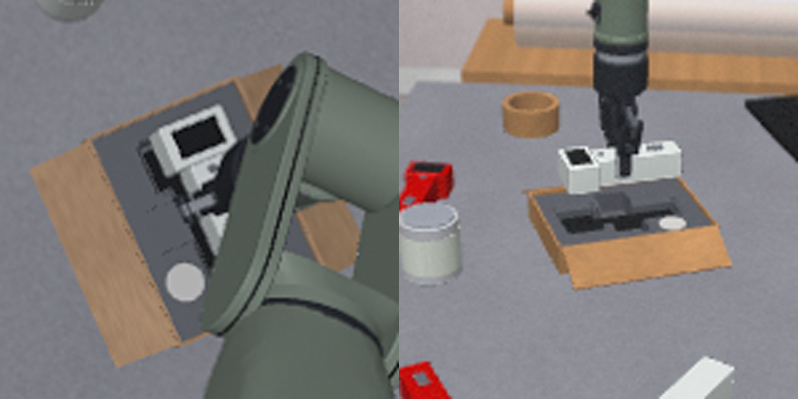

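Hover view: the meter is held level over the carton, head toward the wide end. In the side part the finger crosses the handle near mid-length at (625,160), and the disc is off to the side. I'll fit the held meter's pose from the side view.

Run:
```python
from fit import *
s=load('side'); im=s['img'].astype(int); lum=im.mean(2); sat=im.max(2)-im.min(2)
zb=.0973; o=(260,80)
for th in (150,165,180):
    m=np.zeros((400,640),np.uint8); m[128:158,296:352]=((lum>th)&(sat<40))[128:158,296:352]
    n,l,st,_=cv2.connectedComponentsWithStats(m); keep=np.isin(l,1+np.where(st[1:,4]>40)[0])
    w=cv2.findNonZero(keep.astype(np.uint8)); 
    # fill finger gap and screen: hull of the handle part and contour of the head
    mm=cv2.morphologyEx(keep.astype(np.uint8),cv2.MORPH_CLOSE,np.ones((5,15)))
    p,q=fit(s,mm,o,meter_model(s,o,zb),[.518,-.162,.372]); 
    c,sn=np.cos(p[2]),np.sin(p[2]); d=p[:2]-[.5196,-.162]
    print(th,p.round(4),round(q,3),'meter-TCP in tool xy',np.round([d@[.931,.365],d@[.365,-.931]],4))
# top view: head top corners by fit of visible head quad
t=load('top'); W=cloud(t); k=np.zeros((400,640),bool); k[155:190,405:445]=1
i=t['img'].astype(int); k&=(W[...,2]>.125)&(W[...,2]<.155)&(i.max(2)-i.min(2)<40)
P=W[k]; r=cv2.minAreaRect((P[:,:2]*1000).astype(np.float32)); print(k.sum(),np.round(r[0],1),np.round(r[1],1),r[2],np.nanmedian(P[:,2]))
d=P[:,:2]-[.5196,-.162]; X=d@[.931,.365]; Y=d@[.365,-.931]; print('head tool x pct',np.percentile(X,[1,99]).round(4),'y',np.percentile(Y,[1,99]).round(4))
```

```text
150 [ 0.5178 -0.1676  0.361 ] 0.935 meter-TCP in tool xy [-0.0037  0.0046]
165 [ 0.5144 -0.1675  0.4036] 0.867 meter-TCP in tool xy [-0.0068  0.0032]
180 [ 0.514  -0.1679  0.3585] 0.836 meter-TCP in tool xy [-0.0074  0.0034]
547 [ 565.1 -146.9] [66.1 68.5] 20.870214462280273 0.13929234971390225
head tool x pct [0.0175 0.08  ] y [-0.0309  0.0345]
```

```bash
python3 -m pendant '[[-0.32,0.47,0,0,0,0,-1],[0,0,0.8,0,0,0,-1],[0,0,0.8,0,0,0,-1],[0,0,0.2,0,0,0,-1],[0,0,0,0,0,0,-1]]'
python3 - <<'E'
from fit import *
s=load('side'); s['img']=cv2.imread('pics/side0.png'); lum=s['img'].astype(int).mean(2); o=(260,80)
for th in(45,55):
    m=np.zeros((400,640),np.uint8); m[148:172,295:350]=(lum<th)[148:172,295:350]
    for zf in(.012,.02):
        p,q=fit(s,m>0,o,pocket_model(s,o,zf),[.5135,-.178,.372]); print(th,zf,m.sum(),p.round(4),round(q,3))
for n in('top','side'): snap(n)
a=load('top')['img'][150:250,380:480]; b=load('side')['img'][120:200,270:370]
k=cv2.resize(a,(400,400),interpolation=cv2.INTER_CUBIC); b2=cv2.resize(b,(400,320),interpolation=cv2.INTER_CUBIC); b2=np.vstack([b2,np.zeros((80,400,3),np.uint8)])
cv2.imwrite('pics/low.png',np.hstack([k,b2])); print(ctrl.get_obs()['position'],ctrl.get_obs()['clock'])
E
```

```text
clock: 6.72
position: [0.5153, -0.1744, 0.0616]
eef_rot: [-0.002, 0.982, 0.187, -0.002]
contact_force: [-0.5, 0.4, -1.9]
width: 0.0388
grasp_force: 72.1
45 0.012 143 [ 0.5178 -0.1803  0.3979] 0.607
45 0.02 143 [ 0.5147 -0.1716  0.3564] 0.625
55 0.012 162 [ 0.5165 -0.1824  0.3968] 0.575
55 0.02 162 [ 0.5148 -0.172   0.3794] 0.677
[ 0.51744048 -0.17589602  0.06405509] 6.8167
```

View pics/low.png

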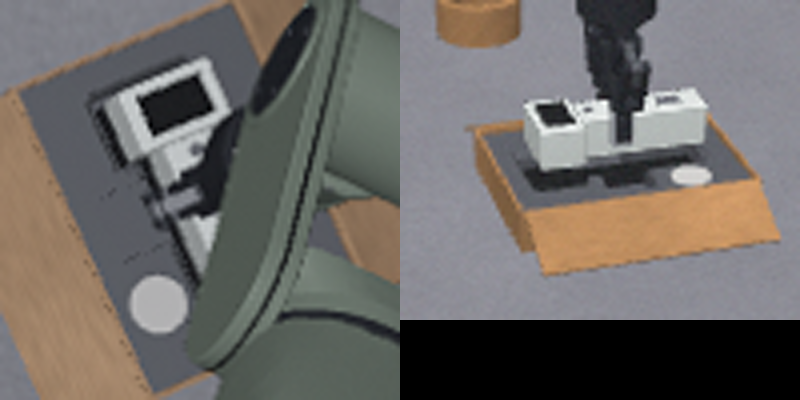

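Low view: the meter hovers about 15 mm above the foam, aligned with the slot, with the head over the wide end and the disc clear. Now I lower it slowly, watching the force.

```bash
python3 -m pendant '[[0,0,0.2,0,0,0,-1],[0,0,0.2,0,0,0,-1],[0,0,0.2,0,0,0,-1],[0,0,0.1,0,0,0,-1],[0,0,0,0,0,0,-1]]'
python3 -m pendant '[[0,0,0.1,0,0,0,-1],[0,0,0.1,0,0,0,-1],[0,0,0.1,0,0,0,-1],[0,0,0,0,0,0,-1]]'
```

```text
clock: 7.23
position: [0.5163, -0.1763, 0.0455]
eef_rot: [-0.001, 0.983, 0.186, -0.001]
contact_force: [-0.7, -0.2, -3.6]
width: 0.0389
grasp_force: 72.1
clock: 7.57
position: [0.5165, -0.1765, 0.0382]
eef_rot: [-0.0, 0.983, 0.186, -0.0]
contact_force: [-0.1, -0.1, -4.4]
width: 0.0392
grasp_force: 72.1
```

The bottom is about 9 mm below the foam top with no contact force, so it has entered the slot. I continue to the resistance and press.

```bash
python3 -m pendant '[[0,0,0.1,0,0,0,-1],[0,0,0.1,0,0,0,-1],[0,0,0.1,0,0,0,-1],[0,0,0,0,0,0,-1]]'
python3 -m pendant '[[0,0,0.1,0,0,0,-1],[0,0,0.1,0,0,0,-1],[0,0,0.1,0,0,0,-1],[0,0,0,0,0,0,-1]]'
```

```text
clock: 7.9
position: [0.5171, -0.1767, 0.0312]
eef_rot: [0.0, 0.983, 0.186, 0.0]
contact_force: [-0.2, 0.3, -1.8]
width: 0.0386
grasp_force: 72.3
clock: 8.23
position: [0.5173, -0.1768, 0.0245]
eef_rot: [0.0, 0.983, 0.186, 0.0]
contact_force: [-2.0, 0.2, 2.9]
width: 0.0386
grasp_force: 73.2
```

```bash
python3 -m pendant '[[0,0,0.1,0,0,0,-1],[0,0,0,0,0,0,-1]]'
python3 -m pendant '[[0,0,0.1,0,0,0,-1],[0,0,0,0,0,0,-1]]'
python3 -m pendant '[[0,0,0.08,0,0,0,-1],[0,0,0,0,0,0,-1]]'
```

```text
clock: 8.4
position: [0.5174, -0.1768, 0.0232]
eef_rot: [0.0, 0.983, 0.186, 0.0]
contact_force: [-4.7, 3.3, 10.0]
width: 0.0389
grasp_force: 74.0
clock: 8.57
position: [0.5174, -0.1768, 0.0231]
eef_rot: [-0.0, 0.983, 0.186, -0.0]
contact_force: [-11.9, 4.8, 27.8]
width: 0.0393
grasp_force: 76.1
clock: 8.73
position: [0.5174, -0.1769, 0.023]
eef_rot: [-0.0, 0.983, 0.186, -0.001]
contact_force: [-17.6, 7.4, 41.2]
width: 0.0389
grasp_force: 77.7
```

Firm stop at TCP z 0.0230 (predicted home 0.0233) with 41 N. I ease off, open part way within the notches, and retreat.

```bash
python3 -m pendant '[[0,0,-0.15,0,0,0,-1],[0,0,0,0,0,0,0.5],[0,0,0,0,0,0,0.5],[0,0,0,0,0,0,0.5],[0,0,0,0,0,0,0.5]]' 20
python3 -m pendant '[[0,0,-0.3,0,0,0,0.5],[0,0,-0.5,0,0,0,0.5],[0,0,-0.8,0,0,0,0.5],[0,0,-1,0,0,0,0.5],[0,0,-1,0,0,0,0.5]]'
python3 -m pendant '[[0,0,-1,0,0,0,0.5],[0,1,-0.5,0,0,0,0.5],[0,1,0,0,0,0,0.5],[0,1,0,0,0,0,0.5],[0,1,0,0,0,0,0.5]]'
python3 -m pendant '[[0,1,0,0,0,0,0.5],[0,1,0,0,0,0,0.5],[0,1,0,0,0,0,0.5],[0,0,0,0,0,0,0.5],[0,0,0,0,0,0,0.5]]'
python3 - <<'E'
from fit import *
for n in('top','side'): snap(n)
a=load('top')['img'][140:260,360:480]; b=load('side')['img'][120:200,270:370]
k=cv2.resize(a,(400,400),interpolation=cv2.INTER_CUBIC); b2=cv2.resize(b,(400,320),interpolation=cv2.INTER_CUBIC); b2=np.vstack([b2,np.zeros((80,400,3),np.uint8)])
cv2.imwrite('pics/end.png',np.hstack([k,b2]))
s=load('top'); W=cloud(s); i=s['img'].astype(int); m=np.zeros((400,640),bool); m[160:240,390:455]=1
w=m&(i.min(2)>150); P=W[w]; xy=P[:,:2]; c,sn=np.cos(.372),np.sin(.372); d=xy-[.5135,-.178]; X=d@[c,sn]; Y=d@[-sn,c]
k=(abs(Y)<.045)&((abs(Y)<.028)|(X>.02)); print('top z by X'); 
for a_ in np.arange(-.1,.1,.02):
    j=k&(X>=a_)&(X<a_+.02)
    if j.sum()>8: print(round(a_,2),j.sum(),np.nanmedian(P[j,2]).round(4),np.percentile(Y[j],[2,98]).round(4))
print(np.percentile(X[k],[1,99])); print(ctrl.get_obs()['clock'])
E
```

```text
clock: 9.15
position: [0.5167, -0.1765, 0.0198]
eef_rot: [-0.0, 0.983, 0.186, -0.0]
contact_force: [0.7, -0.5, 1.2]
width: 0.0641
grasp_force: 0.0
clock: 9.57
position: [0.5168, -0.1765, 0.1119]
eef_rot: [-0.0, 0.983, 0.186, -0.0]
contact_force: [0.5, 0.6, 0.6]
width: 0.0642
grasp_force: 0.0
clock: 9.98
position: [0.5545, -0.271, 0.1502]
eef_rot: [0.001, 0.983, 0.186, 0.001]
contact_force: [-0.7, 0.9, 0.2]
width: 0.0643
grasp_force: 0.0
clock: 10.4
position: [0.5811, -0.3408, 0.1488]
eef_rot: [0.0, 0.983, 0.185, 0.0]
contact_force: [-0.7, 0.5, 0.3]
width: 0.0639
grasp_force: 0.0
top z by X
-0.1 17 0.054 [-0.0178  0.0178]
-0.08 95 0.0542 [-0.0178  0.0184]
-0.06 67 0.0543 [-0.0183  0.0175]
-0.04 101 0.0541 [-0.0196  0.0176]
-0.02 103 0.0535 [-0.0191  0.0172]
0.0 103 0.0536 [-0.0201  0.0171]
0.02 93 0.0539 [-0.0195  0.0168]
0.04 90 0.0543 [-0.0343  0.0298]
0.06 56 0.0545 [-0.0353  0.0305]
0.08 42 0.0535 [-0.0349  0.0283]
[-0.0818074   0.08426469]
10.5
```

View pics/end.png

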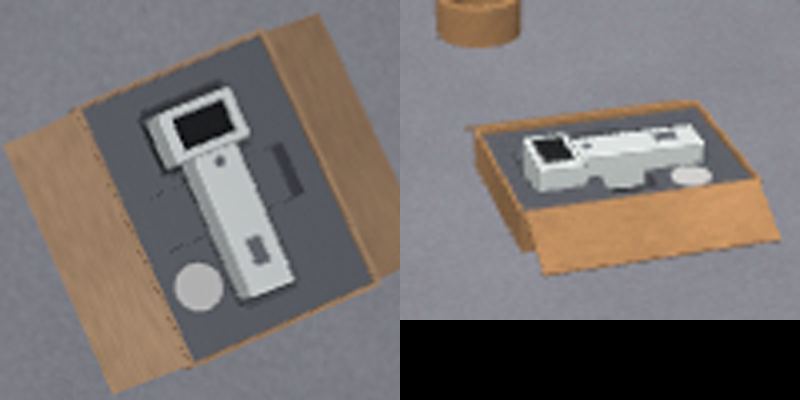

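End view: the meter sits in the cut-out with its head at the wide end and the gripper clear. Its top is level at 0.054 m, as expected when home (0.033 + 0.021), and its centre is within about 3 mm of the pocket point.

```bash
python3 -c "
from rig import workorder
print(workorder.hand_in())"
```

```text
the job is handed in; nothing more can be done
None
```

The colour meter is pressed fully home in its foam cut-out, level and with its head at the wide end; the reader and tin were never touched, and I handed the job in at about 10.5 s (no verdict was returned).

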